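# Show the small board's solder side to the inspection camera

## Robot

A 6-joint arm with a two-finger parallel gripper is mounted at the origin on a cart in front of the work surface, level with it; the furniture and walls round the work are solid. World frame = base frame: x ahead of the robot, y to its left, z up, the work surface at z = 0. Lengths are in m, angles in rad, forces in N, time in s.
With the tool pointing down it reaches from about 0.3 to 0.775 m from the base axis. Payload 14.6 kg.
Tool frame: the origin (TCP) lies at the centre of the arm's flange, where the gripper is bolted on; the fingertips stand 199 mm ahead of it and the grasp point (between the pads) lies 180 mm ahead of it; z points along the fingers, y is the line along which they close (so a half turn about z gives the same grasp; the last joint's range is limited). The gripper opens to 94 mm and grips with 3 to 60 N. Pads are 16 mm wide; open, the fingers measure 119 mm over their backs; the gripper's body (75 mm by 177 mm) begins 78 mm behind the grasp point.
Start: joints at [1.148, 0.3, 1.521, -0, 1.321, -0.067], TCP at [0.192, 0.516, 0.405] pointing down, gripper open.
Joint ranges: [-3.03, 3.03], [-0.79, 2.21], [0.23, 2.52], [-1.04, 4.18], [0, 3.07], [-2.55, 2.55]. Speed limits (rad/s): [2.22, 2.22, 2.57, 3.14, 3.14, 3.14].

## Interface

Orientations are given as [roll, pitch, yaw] about the fixed x, y, z axes, in that order (R = Rz(yaw) Ry(pitch) Rx(roll)).
In Python, from station import ctrl gives the robot as it stands. The module is installed in compiled form; this text tells all that it offers.
- The arm moves only by the tool servo_tool, never from a script. Its argument "motion" is a list of rows, each a list of 5 numbers: the closure, from 0 (fully open) to 1 (shut), then the shift along the world's x, y, z in cm, then the turn about the world's z in degrees. A call has 1 to 20 rows; each row is the pose to reach, as a shift and turn from the pose commanded when the call began; what a row does not reach only later rows make up. A row lasts 1/8 s, in which the tool goes at most 62.5 mm and 10.7 degrees, less where a joint would pass 70% of its speed; a pose out of reach is approached as far as the arm can. A call with a gripper value outside its range is refused whole. The fingers move at their own pace and stop on an object; "squeeze" is the grip in N (left out, the last holds). Time passes only in rows, so rows that repeat a pose let the fingers close. It gives the time, the measured TCP pose, the force, the opening and the grip force at its end, in the units of the state.
- ctrl.get_obs(): the state, without advancing time (a new reading comes with each control period).
- ctrl.camera(name): name is "scene" or "top" or "wrist"; returns a dict with "image" (480x640x3 uint8, red, green, blue), "fx", "fy", "cx", "cy" (pixels), "camera_from_world" (4x4, takes a point from world to camera coordinates); the wrist camera has in their place "hand_eye" (4x4, takes a point from camera to tool coordinates, whose origin is the TCP and whose axes are the flange's). Camera axes: x right, y up, looking along -z (the intrinsics and any distortion apply to the point x, -y, -z); pixel columns grow to the right and rows downward; lengths in m; the calibration is good to about 2 mm. A picture is of the moment at which its call begins: read the wrist's pose just before it. There is no depth.
- ctrl.hand_in(): hands the job in; it is judged then, once.
The state is a dict: "time_s": time; "qpos": joint angles; "joint_vel": joint speeds; "tau": joint torques, N m; "ee_pos": TCP position; "eef_rot": TCP orientation; "force": force on the tool from outside, world axes, zero at the start; "moment": the same for the moment, N m; "grip_width": finger opening in m; "grip_force": force on a finger pad.
Only numpy, scipy, OpenCV 4.12 (cv2) and the standard library are available. Lean on these libraries where they do the work, as an engineer would, in place of code of your own. Each camera call takes 0.05 s, during which the arm holds its last target. There are 200 camera calls.

## Task

Two circuit boards rest on pillar stands; pick up the smaller one by its edges and present its underside (solder side) to the tilted inspection camera that looks up from the worktop: square to the line of sight, centred on it, about 11 cm in front of the lens, with the board's long edges parallel to the long side of the camera head. Finish while still holding it there steady in the air; leave the camera, the larger board and the other things as they are.

Things in the scene. Friction and masses are not known exactly. Their poses are not given: they have to be found in the camera images.
- small_board: the smaller repair board, to be shown: 85 x 60 mm, components on top make it 27 mm tall in all (solid for gripping: an 84 x 60 x 23 mm block). About 0.09 kg, balanced at its middle. Origin: centre of its underside; x along the 85 mm edges, y along the 60 mm edges (grip across this width, at mid-length), z out of the component side. Starts component side up on one of the two stands, underside 30 mm above the worktop
- large_board: the larger repair board, 110 x 75 mm, 29 mm tall, on the other stand; leave it there. Origin: centre of its underside, axes as for the small board
- cradle_1: a pillar stand, fixed to the worktop: aluminium plate 84 x 46 x 10 mm with four pillars of 11 mm diameter at x = +-30, y = +-16 mm whose rubber tops are 30 mm above the worktop. The small board overhangs it, so fingers can pass down beside it at the board's long edges, as far as the worktop. Origin: centre of its underside; x along the 84 mm. Either board may be on it
- cradle_2: the second pillar stand, the same as cradle_1
- camera: the inspection camera's stand, fixed to the worktop: dark foot 100 x 124 x 12 mm with two uprights 80 to 90 mm high that carry the head between them. Origin: centre of its underside; y along the 124 mm side and the head's tilt axis (75 mm above the worktop)
- lens (a point): the front of the lens of the camera head, a black box 46 x 84 x 50 mm with a round lens barrel (40 mm, then 34 mm diameter) on top, which is tilted 15 to 27 degrees from straight up, roughly towards the robot, and stiff. Point: centre of the lens front, 44 mm from the tilt axis. z: the line of sight, out of the lens; y: along the head's 84 mm side, always level; x: across it
- screwdriver: loose bystander: small screwdriver lying on the worktop, 150 x 26 x 27 mm, along its x; leave alone
- flux_tin: loose bystander: round tin, 44 mm diameter, 21 mm high; leave alone
- cutters: loose bystander: side cutters, 162 x 58 x 14 mm, along its x; leave alone
- pen: loose bystander: slim pen, 145 mm long along its y, 9 mm thick; leave alone

How it is judged:
On the way:
1. the small board is held between the fingers, lifted clear of its stand (underside above 65 mm) (height (world z) of small_board above 0.065 m and contact force between the fingers and small_board above 1 N), for 0.2 s.
At the end, for the whole second after the job is handed in: Small board held still in the fingers, touching nothing else; underside centre 90 to 130 mm before the lens, within 15 mm of the line of sight in lens x and y; square within 8 degrees, long edges along the head within 10 degrees. Moved: larger board < 15 mm, lens < 8 mm, other things < 30 mm (contact force between the fingers and small_board above 1 N and z of small_board in the frame of lens between 0.09 and 0.13 m and x of small_board in the frame of lens between -0.015 and 0.015 m and y of small_board in the frame of lens between -0.015 and 0.015 m and angle between the z axis of small_board and the z axis of lens, either way round below 0.14 rad and angle between the x axis of small_board and the y axis of lens, either way round below 0.17 rad and angle between small_board's own z axis and vertical below 1.2 rad and contact force between small_board and camera below 0.1 N and contact force between small_board and large_board below 0.1 N and contact force between small_board and cradle_1 below 0.1 N and contact force between small_board and cradle_2 below 0.1 N and linear speed of small_board below 0.02 m/s and angular speed of small_board below 0.15 rad/s and distance of large_board from where it was at the start of the episode below 0.015 m and distance of lens from where it was at the start of the episode below 0.008 m and distance of each of screwdriver, flux_tin, cutters, pen from where it was at the start of the episode below 0.03 m); the arm keeps its last pose, push and grip.
It fails at once if the larger board is shifted by more than 15 mm (distance of large_board from where it was at the start of the episode above 0.015 m).
It fails at once if the camera is knocked out of its setting (lens shifted by more than 8 mm) (distance of lens from where it was at the start of the episode above 0.008 m).
It fails at once if another loose thing is shifted by more than 30 mm (distance of any of screwdriver, flux_tin, cutters, pen from where it was at the start of the episode above 0.03 m).
It also fails if it takes over 38 s, if anything falls off the work surface, if the arm or the gripper's body presses on something with over 40 N, if the wrist force passes 120 N, or if a joint passes its speed limit or range.

## Working session

There is one attempt and no reset: what is moved stays moved. The work goes in short steps, Python scripts to look and compute and a tool call to move; the robot and the scene stay as the last step left them, time stands still between calls to the robot, and variables do not carry over. Pictures are saved under pics/ and viewed, at most 11 in all, crops included, and the job is handed in when it is done.

Besides the shell and the picture viewer there is one more tool, called after ">>>" as name([rows], argument=value, ...), one row to a line, values as JSON. servo_tool: Moves the arm, as the interface text tells. Its arguments: {"type":"object","properties":{"motion":{"type":"array","items":{"type":"array","items":{"type":"number"}}},"squeeze":{"type":"number"}},"required":["motion"]}

```bash
mkdir -p pics; python3 - <<'E'
from station import ctrl
import cv2,pickle,numpy as np
o=ctrl.get_obs();print(o)
d={}
for n in("scene","top","wrist"):
    c=ctrl.camera(n);d[n]=c;cv2.imwrite(f"pics/{n}0.png",c["image"][:,:,::-1])
    print(n,{k:np.round(v,4) for k,v in c.items() if k!="image"})
pickle.dump(d,open("c0.pkl","wb"))
E
```

```text
{'time_s': 0.0, 'qpos': array([ 1.14834927e+00,  3.00446201e-01,  1.52159754e+00,  1.53067280e-05,
        1.32068017e+00, -6.65699993e-02]), 'joint_vel': array([ 0.00014865, -0.00017876,  0.00192234,  0.00159404,  0.00129968,
        0.00130195]), 'tau': array([ 2.54308634e-04, -5.31803405e+01, -3.52740884e+01,  7.08354078e-02,
        2.43672665e-02, -8.86278963e-05]), 'ee_pos': array([0.19159702, 0.51550676, 0.40409289]), 'eef_rot': array([-3.14046489e+00, -9.00456096e-05,  2.78571175e+00]), 'force': array([ 0.09442497, -0.56132931, -0.90818685]), 'moment': array([0.0121484 , 0.03098906, 0.03234393]), 'grip_force': 0.0, 'grip_width': 0.09366504921205328}
scene {'fx': np.float64(443.9156), 'fy': np.float64(443.9156), 'cx': np.float64(327.6581), 'cy': np.float64(241.7312), 'camera_from_world': array([[ 0.7337, -0.6794, -0.0057, -0.2765],
       [ 0.2901,  0.3057,  0.9069, -0.291 ],
       [-0.6144, -0.6671,  0.4214, -0.6244],
       [ 0.    ,  0.    ,  0.    ,  1.    ]])}
top {'fx': np.float64(611.8958), 'fy': np.float64(611.8958), 'cx': np.float64(312.037), 'cy': np.float64(240.3138), 'camera_from_world': array([[ 1.500e-02, -9.999e-01,  2.100e-03,  1.376e-01],
       [ 9.827e-01,  1.510e-02,  1.846e-01, -5.222e-01],
       [-1.846e-01, -8.000e-04,  9.828e-01, -1.504e+00],
       [ 0.000e+00,  0.000e+00,  0.000e+00,  1.000e+00]])}
wrist {'fx': np.float64(339.9018), 'fy': np.float64(339.9018), 'cx': np.float64(320.9193), 'cy': np.float64(239.6748), 'hand_eye': array([[-1.800e-03,  9.656e-01,  2.602e-01,  7.380e-02],
       [ 1.000e+00,  1.700e-03,  3.000e-04, -1.000e-03],
       [-1.000e-04,  2.602e-01, -9.656e-01,  2.010e-02],
       [ 0.000e+00,  0.000e+00,  0.000e+00,  1.000e+00]])}
```

View pics/top0.png

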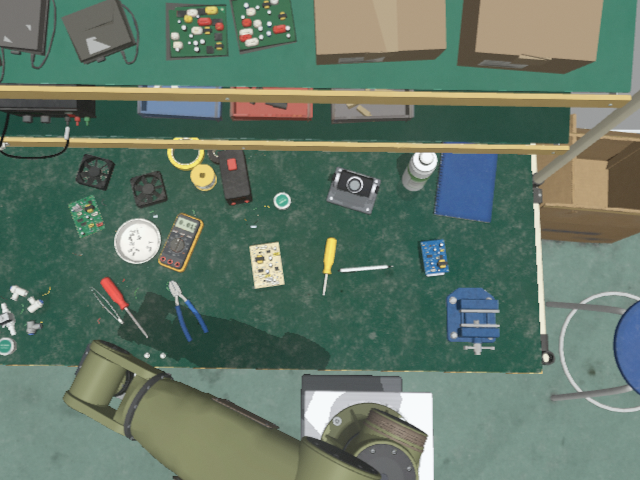

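View pics/scene0.png

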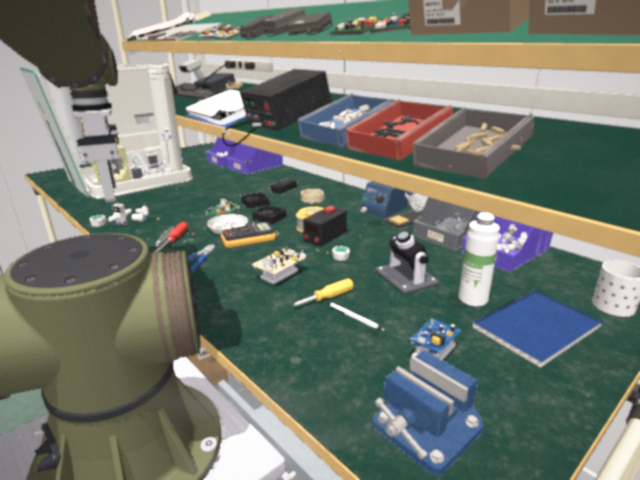

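```bash
cat > h.py <<'E'
import numpy as np
def cast(c,u,v,z):
    "world point on plane z seen at pixel u,v"
    M=np.array(c["camera_from_world"]);R=M[:3,:3];o=-R.T@M[:3,3]
    d=R.T@np.array([(u-c["cx"])/c["fx"],-(v-c["cy"])/c["fy"],-1])
    return o+d*(z-o[2])/d[2]
def proj(c,p):
    M=np.array(c["camera_from_world"]);q=M[:3,:3]@np.asarray(p)+M[:3,3]
    return np.array([c["cx"]-c["fx"]*q[0]/q[2],c["cy"]+c["fy"]*q[1]/q[2]])
def Rz(a):
    c,s=np.cos(a),np.sin(a);return np.array([[c,-s,0],[s,c,0],[0,0,1]])
def Ry(a):
    c,s=np.cos(a),np.sin(a);return np.array([[c,0,s],[0,1,0],[-s,0,c]])
E
python3 - <<'E'
import pickle,cv2,numpy as np
from h import *
d=pickle.load(open("c0.pkl","rb"))
def crop(n,x,y,w,h,s):return cv2.resize(d[n]["image"][y:y+h,x:x+w,::-1],None,fx=s,fy=s,interpolation=cv2.INTER_CUBIC)
a=np.hstack([crop("top",400,230,66,60,6),crop("top",320,155,66,60,6)])
b=np.hstack([crop("scene",400,305,66,60,6),crop("scene",370,225,66,60,6)])
b=b[:, :a.shape[1]]
cv2.imwrite("pics/crop1.png",cv2.resize(np.vstack([a,b]),None,fx=.83,fy=.83) if a.shape[0]*2>600 else np.vstack([a,b]))
for u,v in [(434,258),(354,185),(267,265)]: print(cast(d["top"],u,v,.03))
E
```

```text
[ 0.48238548 -0.16670331  0.03      ]
[0.67227431 0.03816634 0.03      ]
[0.45779453 0.25936935 0.03      ]
```

View pics/crop1.png

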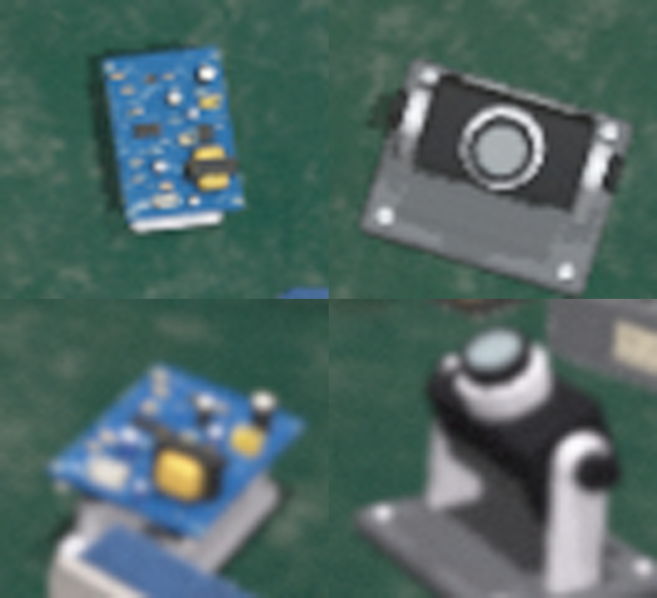

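```bash
cat > fit.py <<'E'
import pickle,numpy as np
from scipy.optimize import least_squares
from h import *
d=pickle.load(open("c0.pkl","rb"));T,S=d["top"],d["scene"];s=6*.83
t=lambda x,y,x0,y0,ox,oy:np.array([x0+(x-ox)/s,y0+(y-oy)/s])
# small board corners, far-left, far-right, near-right, near-left (x fwd, y left)
B=[t(x,y,400,230,0,0) for x,y in [(104,62),(217,47),(243,207),(130,219)]]
L=np.array([[1,1],[1,-1],[-1,-1],[-1,1]])
Bs=[t(x,y,400,305,0,299) for x,y in [(157,365),(303,425),(195,533),(52,470)]]
m=lambda p,h:[np.r_[p[:2],0]+Rz(p[2])@[a*.0425,b*.03,h] for a,b in L]
f=lambda p:np.ravel([proj(T,q)-b for q,b in zip(m(p,.0316),B)]+[proj(S,q)-b for q,b in zip(m(p,.0316),Bs)])
r=least_squares(f,[.48,-.167,.1],x_scale=[.01,.01,.1]);print("board",r.x,np.degrees(r.x[2]));print(r.fun.round(1))
# camera stand
F=[t(x,y,320,155,329,0) for x,y in [(416,60),(630,123),(583,291),(360,228)]]
lt=t(502,148,320,155,329,0);ls=t(497,352,370,225,329,299)
def lens(p):return np.r_[p[:2],.075]+Rz(p[2])@Ry(-p[3])@[0,0,.044]
def g(p):
    e=[proj(T,np.r_[p[:2],0]+Rz(p[2])@[a*.05,b*.062,.012])-q for (a,b),q in zip(L,F)]
    return np.ravel(e+[proj(T,lens(p))-lt,proj(S,lens(p))-ls])
r=least_squares(g,[.67,.04,-.3,.35],x_scale=[.01,.01,.1,.1]);p=r.x
print("cam",p,np.degrees(p[2:]));print(r.fun.round(1))
z=Rz(p[2])@Ry(-p[3])@[0,0,1];print("lens",lens(p),"los",z,"target",lens(p)+.11*z)
# triangulated lens
h=least_squares(lambda q:np.r_[proj(T,q)-lt,proj(S,q)-ls],lens(p));print("tri",h.x,h.fun.round(2))
# sanity: cradle near edge bottom pixels, shelf height
o=[-np.array(c["camera_from_world"])[:3,:3].T@np.array(c["camera_from_world"])[:3,3] for c in(T,S)];print("cams",o)
# lower shelf front edge: a top row147/scene edge -> solve by height
for zz in (.1,.2,.3,.4):
    q=cast(T,354,147,zz);print(zz,q.round(3),proj(S,q).round(0),proj(S,cast(T,354,97,zz)).round(0))
# cradle silver corners in top crop at z=.01
print([cast(T,*t(x,y,400,230,0,0),.01).round(4) for x,y in [(137,231),(222,220)]])
print("vise",[cast(T,u,v,.08).round(3) for u,v in [(452,290),(498,290),(448,345)]])
E
python3 fit.py
```

```text
board [ 0.4889604  -0.16550555  0.13262728] 7.598983560417538
[-1.4 -2.  -1.  -1.7 -1.  -1.2 -1.6 -0.9  0.   1.6  0.4  1.5  0.7  3.3
 -1.6  2. ]
cam [ 0.66351368  0.03724781 -0.2784435   0.36108459] [-15.95363727  20.68862328]
[-0.8 -0.9  1.2 -0.5  0.3  1.  -0.3  0.3  0.3 -0.  -0.5 -0.7]
lens [0.64856767 0.04152042 0.11616262] los [-0.33968196  0.09710484  0.9355142 ] target [0.61120266 0.05220195 0.21906919]
tri [0.64971392 0.04155877 0.11402052] [ 0.23 -0.22 -0.28  0.06]
cams [array([0.23352351, 0.14439909, 1.57429594]), array([-0.09629494, -0.51543509,  0.52540092])]
0.1 [0.752 0.043 0.1  ] [429. 229.] [460. 215.]
0.2 [0.717 0.05  0.2  ] [421. 192.] [452. 181.]
0.3 [0.681 0.057 0.3  ] [413. 150.] [444. 142.]
0.4 [0.646 0.064 0.4  ] [403. 104.] [434.  99.]
[array([ 0.4374, -0.153 ,  0.01  ]), array([ 0.4438, -0.1971,  0.01  ])]
vise [array([ 0.396, -0.199,  0.08 ]), array([ 0.397, -0.312,  0.08 ]), array([ 0.263, -0.186,  0.08 ])]
```

```bash
cat > f2.py <<'E'
exec(open("fit.py").read().split("# camera stand")[0])
f2=lambda p:np.ravel([proj(T,q)-b for q,b in zip(m(p,p[3]),B)]+[proj(S,q)-b for q,b in zip(m(p,p[3]),Bs)])
r=least_squares(f2,[.48,-.167,.1,.03],x_scale=[.01,.01,.1,.01]);print("board",r.x,np.degrees(r.x[2]));print(r.fun.round(1))
r=least_squares(lambda p:f(p)[:8],[.48,-.167,.1],x_scale=[.01,.01,.1]);print("top only",r.x,r.fun.round(1))
for n,u,v in [("lowshelf",354,147),("upshelf",354,97),("vise",461,300)]:
  for z in (.05,.08,.11,.2,.24,.28,.5,.55,.6):
    q=cast(T,u,v,z);print(n,z,q.round(3),proj(S,q).round(0))
print("pen",[cast(T,u,v,.005).round(3) for u,v in[(341,269),(393,266)]],"driver",[cast(T,u,v,.01).round(3) for u,v in[(330,238),(324,294)]])
E
python3 f2.py
python3 - <<'E'
import pickle,cv2,numpy as np
d=pickle.load(open("c0.pkl","rb"))
c=lambda n,x,y,w,h,s:cv2.resize(d[n]["image"][y:y+h,x:x+w,::-1],None,fx=s,fy=s,interpolation=cv2.INTER_CUBIC)
cv2.imwrite("pics/crop2.png",np.hstack([c("top",415,230,100,130,4),c("scene",370,320,100,130,4)]))
E
```

```text
board [ 0.4889604  -0.16550555  0.13262728] 7.598983560417538
[-1.4 -2.  -1.  -1.7 -1.  -1.2 -1.6 -0.9  0.   1.6  0.4  1.5  0.7  3.3
 -1.6  2. ]
board [ 0.48479703 -0.16736964  0.134089    0.03926962] 7.6827335348561965
[-0.1 -0.9  0.4 -0.6  0.5  0.  -0.3  0.4 -0.1 -0.5  0.5 -0.6  0.7  1.3
 -1.9  0. ]
top only [ 0.48533869 -0.16857437  0.13759302] [-0.2 -0.5  0.2 -0.3  0.3  0.2 -0.3  0.6]
lowshelf 0.05 [0.769 0.04  0.05 ] [433. 246.]
lowshelf 0.08 [0.759 0.042 0.08 ] [430. 236.]
lowshelf 0.11 [0.748 0.044 0.11 ] [428. 225.]
lowshelf 0.2 [0.717 0.05  0.2  ] [421. 192.]
lowshelf 0.24 [0.702 0.053 0.24 ] [418. 176.]
lowshelf 0.28 [0.688 0.056 0.28 ] [415. 159.]
lowshelf 0.5 [0.611 0.071 0.5  ] [392.  50.]
lowshelf 0.55 [0.594 0.074 0.55 ] [386.  20.]
lowshelf 0.6 [0.576 0.078 0.6  ] [379. -12.]
upshelf 0.05 [0.908 0.04  0.05 ] [463. 230.]
upshelf 0.08 [0.895 0.042 0.08 ] [461. 221.]
upshelf 0.11 [0.882 0.044 0.11 ] [459. 212.]
upshelf 0.2 [0.842 0.05  0.2  ] [452. 181.]
upshelf 0.24 [0.824 0.053 0.24 ] [449. 166.]
upshelf 0.28 [0.806 0.056 0.28 ] [445. 150.]
upshelf 0.5 [0.709 0.071 0.5  ] [423.  49.]
upshelf 0.55 [0.687 0.074 0.55 ] [417.  21.]
upshelf 0.6 [0.665 0.078 0.6  ] [410.  -9.]
vise 0.05 [ 0.374 -0.228  0.05 ] [427. 376.]
vise 0.08 [ 0.372 -0.22   0.08 ] [424. 359.]
vise 0.11 [ 0.369 -0.213  0.11 ] [420. 342.]
vise 0.2 [ 0.36  -0.191  0.2  ] [409. 286.]
vise 0.24 [ 0.357 -0.181  0.24 ] [404. 260.]
vise 0.28 [ 0.353 -0.171  0.28 ] [399. 232.]
vise 0.5 [ 0.333 -0.118  0.5  ] [365.  58.]
vise 0.55 [ 0.328 -0.106  0.55 ] [355.  12.]
vise 0.6 [ 0.324 -0.093  0.6  ] [346. -37.]
pen [array([0.454, 0.07 , 0.005]), array([ 0.464, -0.065,  0.005])] driver [array([0.534, 0.099, 0.01 ]), array([0.388, 0.113, 0.01 ])]
```

View pics/crop2.png

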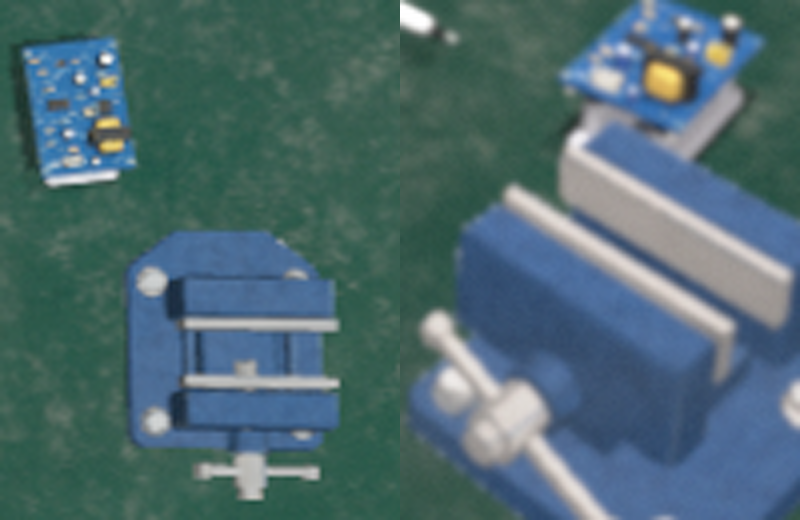

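>>> servo_tool([
  [0, 29.3, -68.4, -2, -61.8],
  [0, 29.3, -68.4, -2, -61.8],
  [0, 29.3, -68.4, -2, -61.8],
  [0, 29.3, -68.4, -2, -61.8],
  [0, 29.3, -68.4, -2, -61.8],
  [0, 29.3, -68.4, -2, -61.8],
  [0, 29.3, -68.4, -2, -61.8],
  [0, 29.3, -68.4, -2, -61.8],
  [0, 29.3, -68.4, -2, -61.8],
  [0, 29.3, -68.4, -2, -61.8],
  [0, 29.3, -68.4, -2, -61.8],
  [0, 29.3, -68.4, -2, -61.8],
  [0, 29.3, -68.4, -2, -61.8],
  [0, 29.3, -68.4, -2, -61.8],
])

```text
time_s: 1.9
ee_pos: [0.4844, -0.1681, 0.3843]
eef_rot: [-3.141, -0.001, 1.707]
force: [0.1, 0.7, 0.1]
grip_width: 0.0937
grip_force: 0.0
```

```bash
cat > w.py <<'E'
from station import ctrl
import cv2,pickle,numpy as np
from scipy.spatial.transform import Rotation as Ro
def wrist(name):
    o=ctrl.get_obs();c=ctrl.camera("wrist")
    W=np.eye(4);W[:3,:3]=Ro.from_euler("xyz",o["eef_rot"]).as_matrix();W[:3,3]=o["ee_pos"]
    c["camera_from_world"]=np.linalg.inv(W@np.array(c["hand_eye"]))
    pickle.dump(c,open(name+".pkl","wb"));cv2.imwrite(f"pics/{name}.png",c["image"][:,:,::-1]);return c
E
python3 -c "
from w import *;wrist('w1')"
```

```text
(no output)
```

View pics/w1.png

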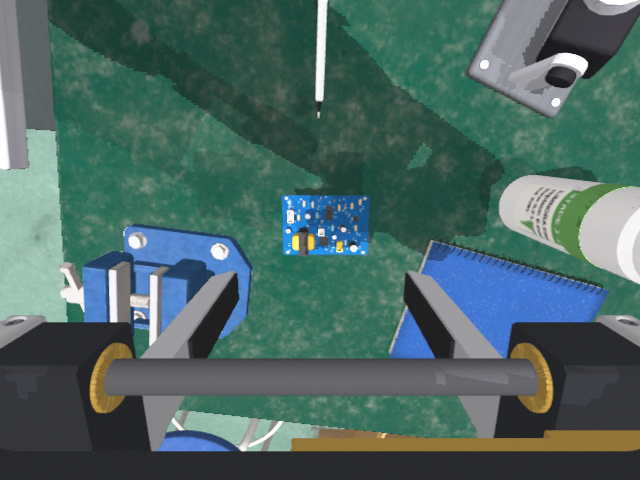

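```bash
python3 - <<'E'
import pickle,numpy as np,cv2
from h import *
from scipy.optimize import least_squares
c=pickle.load(open("w1.pkl","rb"))
hsv=cv2.cvtColor(c["image"][185:265,270:382],cv2.COLOR_RGB2HSV)
m=cv2.inRange(hsv,(100,120,60),(125,255,255));m=cv2.morphologyEx(m,cv2.MORPH_CLOSE,np.ones((9,9)))
q=max(cv2.findContours(m,0,2)[0],key=cv2.contourArea)
b=cv2.boxPoints(cv2.minAreaRect(q))+[270.,185.];print(b,cv2.minAreaRect(q))
w=np.array([cast(c,*p,.031)[:2] for p in b]);print(w.round(4),w.mean(0))
print([np.linalg.norm(w[i]-w[i-1]).round(4) for i in range(4)],[np.degrees(np.arctan2(*(w[i]-w[i-1])[::-1])).round(1) for i in range(4)])
# where is tcp axis at that height and gripper tips?
for n,u,v,z in [("bottle cap",625,220,.19),("bottle base",515,200,.02)]:print(n,cast(c,u,v,z).round(3))
E
```

```text
[[281.         253.99999237]
 [281.         195.        ]
 [368.99998474 195.        ]
 [368.99998474 253.99999237]] ((54.99999237060547, 39.499996185302734), (87.99998474121094, 58.99999237060547), -0.0)
[[ 0.4486 -0.2042]
 [ 0.4423 -0.1439]
 [ 0.5278 -0.1323]
 [ 0.5381 -0.1921]] [ 0.48920031 -0.16809668]
[np.float64(0.0904), np.float64(0.0606), np.float64(0.0863), np.float64(0.0606)] [np.float64(-172.3), np.float64(96.0), np.float64(7.7), np.float64(-80.2)]
bottle cap [ 0.638 -0.109  0.19 ]
bottle base [ 0.678 -0.119  0.02 ]
```

>>> servo_tool([
  [0, 0.35, 0, -5, 0],
  [0, 0.35, 0, -10, 0],
  [0, 0.35, 0, -12.2, 0],
  [0, 0.35, 0, -12.2, 0],
  [0, 0.35, 0, -12.2, 0],
])

```text
time_s: 2.58
ee_pos: [0.4883, -0.168, 0.2641]
eef_rot: [3.14, 0.001, 1.708]
force: [0.2, 1.1, 0.6]
grip_width: 0.094
grip_force: 0.0
```

```bash
python3 -c "
from w import *
wrist('w2')
cv2.imwrite('pics/w2c.png',cv2.resize(cv2.imread('pics/w2.png')[150:400,140:500],None,fx=2,fy=2))"
```

```text
(no output)
```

View pics/w2c.png

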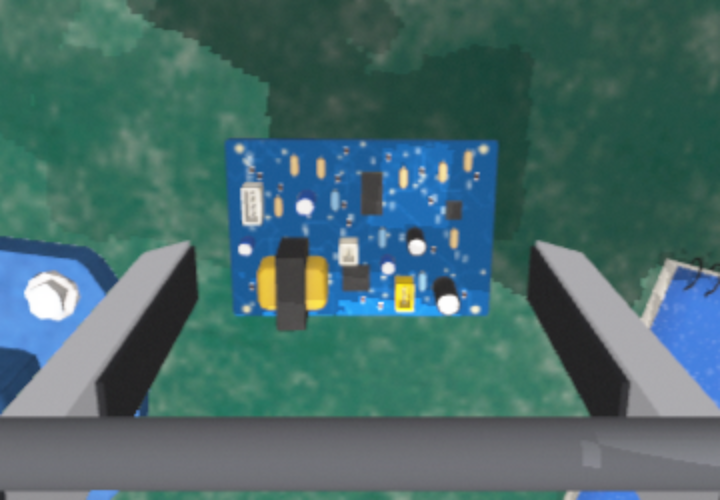

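```bash
python3 - <<'E'
import pickle,numpy as np
from h import *
c=pickle.load(open("w2.pkl","rb"))
for z in(.0316,.035):
    w=np.array([cast(c,140+x/2,150+y/2,z)[:2] for x,y in [(227,139),(497,139),(491,316),(232,316)]]);print(w.round(4),w.mean(0).round(4),[np.degrees(np.arctan2(*(w[i]-w[j])[::-1])).round(1) for i,j in((1,0),(2,3))],np.linalg.norm(w[1]-w[0]),np.linalg.norm(w[1]-w[2]))
E
```

```text
[[ 0.443  -0.1442]
 [ 0.5282 -0.1326]
 [ 0.5377 -0.1936]
 [ 0.4499 -0.2055]] [ 0.4897 -0.169 ] [np.float64(7.7), np.float64(7.7)] 0.08598144886570222 0.061774284772164595
[[ 0.4436 -0.1434]
 [ 0.5275 -0.132 ]
 [ 0.5368 -0.1921]
 [ 0.4504 -0.2037]] [ 0.4896 -0.1678] [np.float64(7.7), np.float64(7.7)] 0.08460476364403474 0.0607851906588781
```

>>> servo_tool([
  [0, 0.05, 0, -2, 0],
  [0, 0.05, 0, -4, 0],
  [0, 0.05, 0, -4, 0],
  [0, 0.05, 0, -4, 0],
  [1, 0.05, 0, -4, 0],
  [1, 0.05, 0, -4, 0],
  [1, 0.05, 0, -4, 0],
  [1, 0.05, 0, -4, 0],
  [1, 0.05, 0, -4, 0],
], squeeze=15)

```text
time_s: 3.75
ee_pos: [0.4888, -0.1685, 0.2236]
eef_rot: [3.14, 0.001, 1.707]
force: [-2.1, 0.6, 7.3]
grip_width: 0.0847
grip_force: 15.0
```

>>> servo_tool([
  [1, 0, 0, 1, 0],
  [1, 0, 0, 2.5, 0],
  [1, 0, 0, 4, 0],
  [1, 0, 0, 5, 0],
  [1, 0, 0, 5, 0],
  [1, 0, 0, 5, 0],
  [1, 0, 0, 5, 0],
])

```text
time_s: 4.62
ee_pos: [0.4885, -0.1684, 0.2722]
eef_rot: [-3.141, -0.0, 1.707]
force: [-0.1, -0.4, -0.6]
grip_width: 0.0849
grip_force: 15.0
```

```bash
python3 -c "
from w import *
wrist('w3')
o=ctrl.get_obs();print(o['ee_pos'],o['force'],o['grip_force'],o['grip_width'])
c=ctrl.camera('scene')['image'][:,:,::-1];pickle.dump(c,open('s3.pkl','wb'))
a=cv2.resize(cv2.imread('pics/w3.png')[150:400,140:500],(576,400));b=cv2.resize(c[300:400,380:436+0],(224,400))
cv2.imwrite('pics/w3c.png',np.hstack([a,b]))"
```

```text
[ 0.48852859 -0.16843164  0.27219903] [-0.44626589 -0.36104295 -1.70390039] 14.999502003192902 0.0846815926481759
```

View pics/w3c.png

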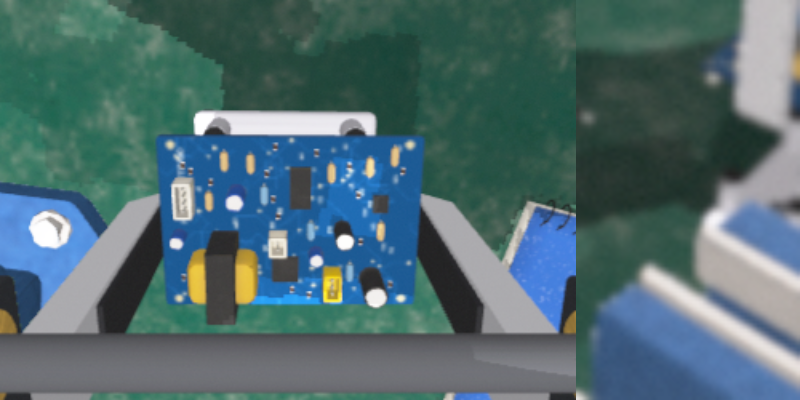

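>>> servo_tool([
  [1, -0.2, 1.5, 0, 0],
  [1, -0.4, 3, 0, 0],
  [1, -0.6, 4.45, 0, 0],
  [1, -0.6, 4.45, -2, 0],
  [1, -0.6, 4.45, -4, 0],
  [1, -0.6, 4.45, -4.6, 0],
  [1, -0.6, 4.45, -4.9, 0],
  [1, -0.6, 4.45, -5.2, 0],
  [1, -0.6, 4.45, -5.5, 0],
  [1, -0.6, 4.45, -5.5, 0],
  [1, -0.6, 4.45, -5.5, 0],
], squeeze=10)

```text
time_s: 6.1
ee_pos: [0.4827, -0.1239, 0.2179]
eef_rot: [3.141, 0.0, 1.707]
force: [-0.1, 4.4, 2.2]
grip_width: 0.0849
grip_force: 10.0
```

```bash
python3 -c "
from w import *
wrist('w4')
o=ctrl.get_obs();print(o['ee_pos'],o['force'],o['grip_force'],o['grip_width'])
a=cv2.resize(cv2.imread('pics/w4.png')[150:400,140:500],(720,500))
cv2.imwrite('pics/w4c.png',a)"
```

```text
[ 0.48270456 -0.12393327  0.21785401] [0.90727542 3.60026186 3.35627418] 9.999749958515167 0.08501637302357073
```

View pics/w4c.png

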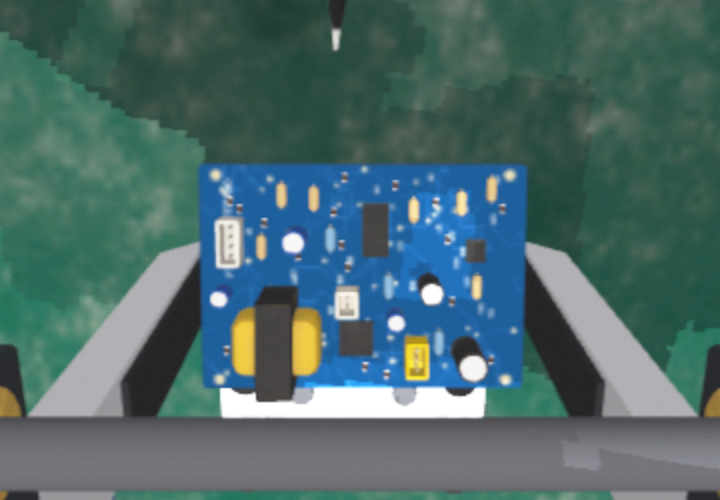

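```bash
cat > tilt.py <<'E'
import pickle,numpy as np
from scipy.optimize import least_squares
from scipy.spatial.transform import Rotation as Ro
from h import *
R0=np.array([[0,1,0],[1,0,0],[0,0,-1.]])  # cols: board axes in tool frame
def fit(c,px):
    "tilt [deg] (board -y side up positive), yaw, tool-frame position of underside centre"
    C=dict(c,camera_from_world=np.linalg.inv(c["hand_eye"]))
    P=np.array([[-1,1],[1,1],[1,-1],[-1,-1]])*[.0425,.03]
    def Rb(p):return R0@Ro.from_euler("xyz",[p[0],p[4],p[5]]).as_matrix()
    f=lambda p:np.ravel([proj(C,p[1:4]+Rb(p)@[a,b,.0016])-q for (a,b),q in zip(P,px)])
    r=least_squares(f,[0,0,0,.19,0,0]);return np.degrees(r.x[[0,4,5]]).round(1),(r.x[1:4]*1000).round(1),r.fun.round(1)
if __name__=="__main__":
    w=lambda n:pickle.load(open(n+".pkl","rb"))
    g=lambda s,L:[(140+x/s,150+y/s) for x,y in L]
    print(fit(w("w2"),g(2,[(227,139),(497,139),(491,316),(232,316)])))
    print(fit(w("w3"),g(1.6,[(157,135),(424,136),(415,303),(165,303)])))
    print(fit(w("w4"),g(2,[(201,164),(526,165),(522,386),(205,386)])))
E
python3 tilt.py
```

```text
(array([-2.5,  0.3, -0.2]), array([  0.8,   0.9, 229.5]), array([-0.3, -0.4,  0.3, -0.3, -0.8,  0.4,  0.9,  0.4]))
(array([-0.3,  0.2, -0.3]), array([  1.6,   1.1, 188.6]), array([-0.4, -0.3,  0.5, -0.5, -1.2,  0.5,  1.1,  0.4]))
(array([-9.9,  0.1, -0.2]), array([  1.6,   1.3, 189.1]), array([ 0. , -0. ,  0.1, -0.4, -0.4,  0.2,  0.3,  0.2]))
```

>>> servo_tool([
  [1, 0, 0, -0.2, 0],
  [1, 0, 0, -0.4, 0],
  [1, 0, 0, -0.4, 0],
  [1, 0, 0, -0.4, 0],
])

```text
time_s: 6.65
ee_pos: [0.4826, -0.124, 0.2136]
eef_rot: [3.141, 0.0, 1.707]
force: [2.2, 2.0, 1.9]
grip_width: 0.0849
grip_force: 10.0
```

```bash
cat > auto.py <<'E'
import sys,cv2
from tilt import *
def corners(c):
    im=c["image"];m=cv2.inRange(cv2.cvtColor(im,cv2.COLOR_RGB2HSV),(100,120,50),(125,255,255))
    m=cv2.morphologyEx(m,cv2.MORPH_CLOSE,np.ones((5,5)))
    q=[k for k in cv2.findContours(m,0,1)[0] if cv2.pointPolygonTest(k,(321,275),True)>-12]
    h=cv2.convexHull(max(q,key=cv2.contourArea)).reshape(-1,2).astype(float)
    x0,y0=h.min(0);x1,y1=h.max(0);out=[]
    for t in [(x0,y0),(x1,y0),(x1,y1),(x0,y1)]: # extreme hull point toward each corner
        s=np.sign(np.array(t)-h.mean(0));out.append(h[np.argmax(h@s)]+.5*(s))
    return out
if __name__=="__main__":
    for n in sys.argv[1:]:
        c=pickle.load(open(n+".pkl","rb"));k=corners(c);print(n,np.array(k).tolist(),*fit(c,k))
E
python3 -c "
from w import *
wrist('w5')
o=ctrl.get_obs();print(o['ee_pos'],o['force'],o['grip_force'],o['grip_width'])"
python3 auto.py w2 w3 w4 w5
```

```text
[ 0.48260071 -0.12401448  0.21359711] [1.1474757  1.81430877 2.18300042] 9.999876916408539 0.08514632598572795
w2 [[252.5, 219.5], [388.5, 219.5], [383.5, 306.5], [257.5, 307.5]] [ 0.4  1.  -0.2] [  0.7   0.7 230.5] [ 0.1  0.2 -0.  -0.1  0.1 -0.  -0.2 -0.1]
w3 [[237.5, 234.5], [404.5, 234.5], [397.5, 339.5], [244.5, 339.5]] [-0.1 -0.  -0.1] [  1.3   0.9 189.4] [ 0.   0.  -0.   0.   0.1 -0.  -0.1 -0. ]
w4 [[239.5, 231.5], [403.5, 232.5], [400.5, 342.5], [242.5, 343.5]] [-8.6  1.1 -0.5] [  1.9   1.3 188.3] [ 0.2  0.3  0.2 -0.4 -0.3  0.1 -0.2 -0. ]
w5 [[239.5, 232.5], [401.5, 231.5], [402.5, 344.5], [240.5, 346.5]] [-14.4   0.9   0.1] [  2.    1.  187.4] [ 0.1 -0.1  0.  -0.3 -0.4  0.2  0.2  0.2]
```

>>> servo_tool([
  [1, 0, 0, -0.2, 0],
  [1, 0, 0, -0.43, 0],
  [1, 0, 0, -0.43, 0],
  [1, 0, 0, -0.43, 0],
])

```text
time_s: 7.2
ee_pos: [0.4825, -0.124, 0.2092]
eef_rot: [-3.141, -0.0, 1.707]
force: [2.3, 1.3, 1.3]
grip_width: 0.0846
grip_force: 10.0
```

```bash
python3 -c "
from w import *
wrist('w6')
o=ctrl.get_obs();print(o['ee_pos'],o['force'],o['grip_force'],o['grip_width'])"
python3 auto.py w6
```

```text
[ 0.4825352  -0.12395082  0.20922738] [0.76910501 0.80867872 0.81972476] 10.00004768371582 0.08502821767782885
w6 [[241.5, 233.5], [399.5, 233.5], [404.5, 347.5], [238.5, 349.5]] [-23.6   1.8  -0.5] [  1.4   1.2 187.3] [ 0.3 -0.1 -0.1 -0.3 -0.2  0.2  0.   0.3]
```

>>> servo_tool([
  [1, 0, 0, 1, 0],
  [1, 0, 0, 3, 0],
  [1, 0, 0, 6, 0],
  [1, 0, 0, 9, 0],
  [1, 0, 0, 12, 0],
  [1, 0, 0, 15, 0],
  [1, 0, 2, 18, 7],
  [1, 0, 4, 20.3, 14],
  [1, 0, 6, 20.3, 21],
  [1, 0, 8, 20.3, 28],
  [1, 0, 10, 20.3, 35],
  [1, 1, 12, 20.3, 42],
  [1, 3, 14, 20.3, 49],
  [1, 5, 16, 20.3, 56],
  [1, 7, 17.6, 20.3, 63],
  [1, 8, 17.6, 20.3, 66.2],
  [1, 8, 17.6, 20.3, 66.2],
  [1, 8, 17.6, 20.3, 66.2],
], squeeze=25)

```text
time_s: 9.5
ee_pos: [0.5621, 0.0519, 0.4125]
eef_rot: [-3.141, -0.0, 2.861]
force: [-0.4, -0.9, -0.4]
grip_width: 0.0847
grip_force: 25.0
```

```bash
python3 -c "
from w import *
wrist('w7')
o=ctrl.get_obs();print(o['ee_pos'],o['eef_rot'],o['force'],o['grip_force'],o['grip_width'])
cv2.imwrite('pics/s7.png',ctrl.camera('scene')['image'][:,:,::-1])
cv2.imwrite('pics/m7.png',np.vstack([cv2.imread('pics/w7.png')[60:360,0:640],cv2.imread('pics/s7.png')[60:360]]))"
python3 auto.py w7
```

```text
[0.56214632 0.05183613 0.41259351] [-3.14153752e+00 -6.01800960e-05  2.86117057e+00] [-0.02216737 -0.3667052   0.31436087] 24.99986082315445 0.08473069808496787
w7 [[241.5, 234.5], [399.5, 233.5], [404.5, 348.5], [237.5, 348.5]] [-24.8  -0.8   0.5] [  1.4  -1.5 187.2] [ 0.5 -0.5 -0.3 -0.5 -0.3  0.4  0.2  0.5]
```

View pics/m7.png

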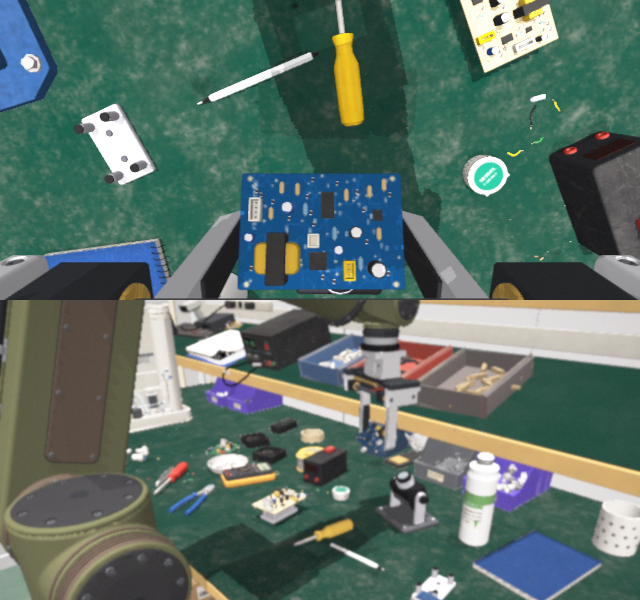

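>>> servo_tool([
  [1, -2, -1, 0, -8],
  [1, -4, -2, 0, -16],
  [1, -5, -3, 0, -24],
  [1, -6, -4, 0, -32],
  [1, -6, -5, 0, -40],
  [1, -6, -6, 0, -48],
  [1, -6, -7, 0, -56],
  [1, -6, -8, 0, -64],
  [1, -6, -8, 0, -66.2],
  [1, -6, -8, 0, -66.2],
  [1, -6, -8, 0, -66.2],
])

```text
time_s: 10.98
ee_pos: [0.5024, -0.0279, 0.4125]
eef_rot: [3.141, 0.0, 1.708]
force: [-0.3, -0.1, -0.8]
grip_width: 0.0845
grip_force: 25.0
```

```bash
python3 -c "
from w import *
from h import *
c=wrist('w8')
o=ctrl.get_obs();print(o['ee_pos'],o['eef_rot'],o['grip_force'])
u,v=proj(c,[.649,.0415,.115]);print(u,v)
x=int(np.clip(u-80,0,460));y=int(np.clip(v-75,0,330));print(x,y)
cv2.imwrite('pics/w8c.png',cv2.resize(cv2.imread('pics/w8.png')[y:y+150,x:x+180],None,fx=4,fy=4,interpolation=2))"
python3 auto.py w8
```

```text
[ 0.50247117 -0.02790213  0.41244415] [3.14146281e+00 1.01888181e-05 1.70785316e+00] 24.999809861183167
511.2281013791742 179.99110210910294
431 104
w8 [[241.5, 234.5], [399.5, 233.5], [424.5, 357.5], [237.5, 348.5]] [-44.    6.1  -3.3] [  6.4   4.3 175.5] [ 2.9 -1.7  3.6  3.8 -2.  -6.6 -3.4  4.7]
```

View pics/w8c.png

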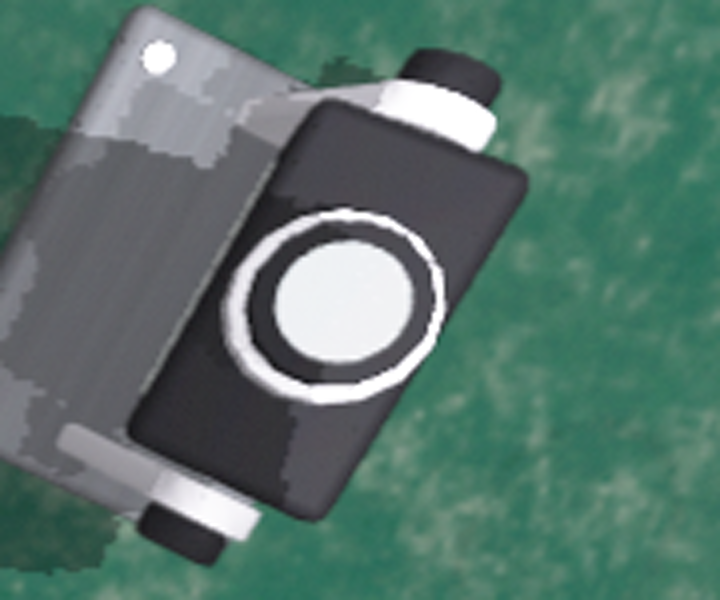

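```bash
cat > f3.py <<'E'
import pickle
from scipy.optimize import least_squares
from h import *
c=pickle.load(open("w8.pkl","rb"));t=lambda x,y:np.array([431+x/4,104+y/4])
obs=dict(l=t(343,302),k1=t(455,72),k2=t(180,533))
# box corners (x sign, y sign); stand x roughly +world x
C={(-1,1):t(319,94),(1,1):t(534,174),(1,-1):t(324,526),(-1,-1):t(122,440)}
def H(p,v):return np.r_[p[:2],.075]+Rz(p[2])@Ry(-p[3])@np.array(v)
def res(p,hh,wk,wc):
    e=[(proj(c,H(p,[0,0,.044]))-obs["l"])*2]
    e+=[(proj(c,H(p,[0,s*p[4],0]))-obs[k])*wk for s,k in((1,"k1"),(-1,"k2"))]
    h=p[5] if hh is None else hh
    e+=[(proj(c,H(p,[a*.023,b*.042,h]))-q)*wc for (a,b),q in C.items()]
    return np.ravel(e)
for hh,wk,wc in [(None,.5,1),(.025,.5,1),(.025,0,1),(.025,1,.0),(None,1,1),(.025,1,1)]:
    r=least_squares(res,[.66,.04,-.28,.35,.06,.025],args=(hh,wk,wc),x_scale=[.01,.01,.1,.1,.01,.01]);p=r.x
    print(hh,wk,wc,p.round(4),np.degrees(p[2:4]).round(1),H(p,[0,0,.044]).round(4),r.fun.round(1))
E
python3 f3.py
```

```text
None 0.5 1 [ 0.6699  0.0377 -0.2803  0.4079  0.0582  0.013 ] [-16.1  23.4] [0.6531 0.0425 0.1154] [ 0.1 -0.1 -0.5  0.3  0.2  0.8 -0.5 -0.1  0.4 -0.1 -0.7  0.4  0.8 -0.5]
0.025 0.5 1 [ 0.6678  0.0374 -0.2809  0.3713  0.0583  0.025 ] [-16.1  21.3] [0.6525 0.0418 0.116 ] [-1.1  1.5 -1.6  0.2 -0.9  0.9  0.5 -3.1  3.1 -1.9 -0.1  1.8 -0.2  0. ]
0.025 0 1 [ 0.6667  0.0376 -0.2787  0.3447  0.06    0.025 ] [-16.   19.7] [0.6524 0.0417 0.1164] [-0.8  1.9 -0.  -0.  -0.   0.   0.1 -3.3  2.4 -2.  -0.5  1.7 -0.5  0.1]
0.025 1 0.0 [ 0.6698  0.0379 -0.2885  0.406   0.0582  0.025 ] [-16.5  23.3] [0.6531 0.0428 0.1154] [ 0.3 -0.8 -0.6  0.7 -0.1  1.2  0.  -0.   0.  -0.   0.   0.   0.  -0. ]
None 1 1 [ 0.6699  0.0378 -0.2832  0.408   0.0582  0.0127] [-16.2  23.4] [0.6531 0.0427 0.1154] [ 0.3 -0.5 -0.8  0.6  0.3  1.4 -0.3 -0.1  0.4 -0.  -0.8  0.2  0.8 -0.8]
0.025 1 1 [ 0.6688  0.0374 -0.2833  0.3955  0.0583  0.025 ] [-16.2  22.7] [0.6525 0.0421 0.1156] [-1.3  0.8 -2.   0.8 -1.   1.8  1.  -3.   3.9 -2.   0.3  1.7  0.2 -0.2]
```

>>> servo_tool([
  [1, 0, 1, 0, 8],
  [1, 0, 2, 0, 16],
  [1, 0, 4, 0, 24],
  [1, 0, 6, 0, 32],
  [1, 1, 8.2, 0, 40],
  [1, 2, 8.2, 0, 48],
  [1, 4, 8.2, 0, 56],
  [1, 6, 8.2, 0, 64],
  [1, 8, 8.2, 0, 66],
  [1, 9.5, 8.2, -0.1, 66],
  [1, 10.5, 8.2, -0.1, 66],
  [1, 10.8, 8.2, -0.1, 66],
  [1, 10.8, 8.2, -0.1, 66],
  [1, 10.8, 8.2, -0.1, 66],
])

```text
time_s: 12.78
ee_pos: [0.6103, 0.0541, 0.4116]
eef_rot: [3.142, 0.0, 2.859]
force: [-0.4, -0.2, -1.7]
grip_width: 0.0846
grip_force: 25.0
```

```bash
python3 -c "
from w import *
wrist('w9')
o=ctrl.get_obs();print(o['ee_pos'],o['eef_rot'],o['force'],o['grip_force'],o['grip_width'],abs(o['joint_vel']).max())
cv2.imwrite('pics/s9.png',ctrl.camera('scene')['image'][:,:,::-1])
cv2.imwrite('pics/s9c.png',cv2.resize(cv2.imread('pics/s9.png')[80:290,320:520],None,fx=2.8,fy=2.8,interpolation=2))"
python3 auto.py w9
```

```text
[0.61030133 0.05404984 0.41159483] [3.14152586e+00 2.91790069e-04 2.85913068e+00] [ 0.3791288  -0.4145781  -0.50379688] 24.999852776527405 0.08494070568136351 0.0025757821686615756
w9 [[241.5, 234.5], [399.5, 233.5], [404.5, 348.5], [238.5, 349.5]] [-23.6   0.    0.3] [  1.2  -1.2 187.2] [ 0.2 -0.1 -0.  -0.3 -0.2  0.1  0.   0.3]
```

View pics/s9c.png

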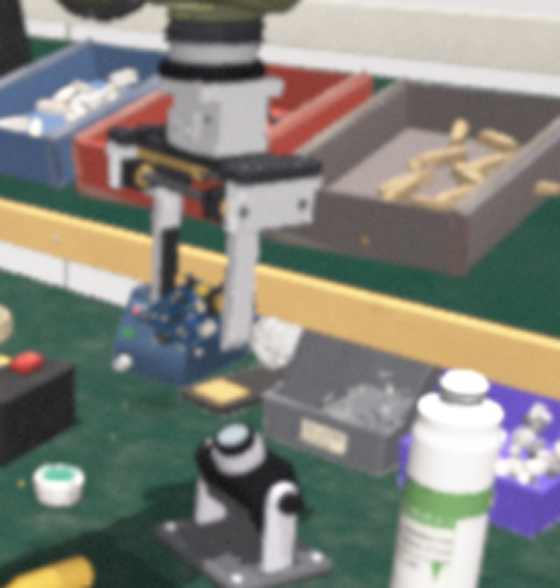

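```bash
python3 -c "
from station import ctrl
print(ctrl.hand_in())"
```

```text
the job is handed in; nothing more can be done
None
```

I handed the job in with the small board held steady above the inspection camera, underside facing the lens. My estimates put it about 11 cm out, with the board tilted about 24° against about 23° for the lens. I gripped it across its short ends rather than the suggested long edges, because the moves can't tilt the tool; pressing one long edge on its stand set the tilt. The judge returned no verdict.

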